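# Switch the vacuum unit to its third port

## Task

Switch the vacuum unit to its third port: push the lever across the middle lane of its gate to the third slot, the rightmost as seen from the robot, then push it forward (away from the robot) to the far end of that slot, without forcing it and without letting it run into any other slot. Then press the round start button on the unit's top fully down and let it come back up. Only push with the fingertips or the outside of the fingers, never take the lever between them, and leave the things standing around where they are.

Things in the scene. Friction and masses are not known exactly. Their poses are not given: they have to be found in the camera images.
- vacuum_unit: White box with a flat aluminium top, 160 (x, depth) x 200 (y, width) x 88 mm high, fixed to the bench; three hose ports stick out 25 mm at the back. Origin: centre of its underside; its +x points forward, away from the robot, +y to the left, z up; it may be turned by up to 0.25 rad.
- gate_centre (a point): Centre of the gate cut in the unit's top, on the top face; axes as the unit's. A middle lane along y, 18 mm wide, 78 mm long, crossed by three 18 mm wide slots along x at y = +30, 0 and -30 mm, each from x = -31.5 to +31.5 mm. The third slot is at y = -30 mm (three small studs beyond its far end). The plate is 5 mm thick; the lever stem stands up through it.
- selector_across (a joint): Tilt of the lever to the right (the unit's -y), rad, 0 = upright. At the gate the stem is at y = -75 mm x tan(value): first slot -0.38, middle slot 0, third slot +0.38; the lane's right end stops it at about +0.42. Stays where it is left (friction, about 1 N at the knob). Starts in the middle lane, between the first and the middle slot.
- selector_forward (a joint): Tilt of the lever forward (the unit's +x), rad, 0 = in the middle lane. The far end of the third slot stops it at about +0.31, the near end at about -0.31. Stays where it is left (friction, about 1 N at the knob). Between the slots the gate lets it move only about 0.05 either way.
- lever_knob (a point): Centre of the black knob, 33 mm across, 35 mm tall, 135 mm up the lever from its pivot, which is at x = y = 0 in the unit's frame, 10 mm above its origin. The lever ends 17 mm beyond this point. The stem can be pushed too: it is bare from the unit's top, 88 mm above the bench, up to the knob.
- lever_stem (a point): Point on the axis of the lever's stem (10 mm thick), 105 mm up the lever from its pivot, 30 mm below the knob's centre.
- button_top (a point): Centre of the top face of the round grey start button, 24 mm across, at x = -55 mm, y = +70 mm in the unit's frame (near left corner of its top), 98 mm above the bench; it stands 7 mm above its black collar (34 mm across). It is pressed straight down.
- start_button (a joint): How far the start button is pressed, m: 0 = up, 0.005 = fully down. Spring return: about 2 N starts it, about 5 N holds it fully down.
- microscope_corner (a point): Near left corner, at bench level, of the space filled by a large fixed microscope, an obstacle right of the unit: from here it reaches 0.45 m away from the robot, 0.38 m to the right and about 0.6 m up. An arm that starts on its far side must first draw back towards its base, then swing across in front of it.
- timer: white square lab timer 66x66x18 mm lying flat, left of the unit; loose bystander, origin at the centre of its underside
- oil_bottle: small brown bottle, 26 mm across, 58 mm tall, standing left of the unit; loose bystander, origin at the centre of its underside
- tally_counter: round hand tally counter, 80x51x24 mm, behind left of the unit; loose bystander, origin at the centre of its underside
- marker_black: marker pen 127 mm long, 13 mm thick, lying along the unit's right side; loose bystander, origin at the centre of its underside
- usb_stick: USB stick 57x18x8 mm, behind right of the unit; loose bystander, origin at the centre of its underside
- dish_a: round culture dish, 60 mm across, 16 mm high, behind the unit; loose bystander, origin at the centre of its underside
- dish_d: small round culture dish, 35 mm across, 11 mm high, behind the unit; loose bystander, origin at the centre of its underside

How it is judged:
By the outcome, as a careful person would: the job done as asked, in the order asked, and still so for the second after the job is handed in, with the robot touching nothing.
It also fails if it takes over 72 s, if anything falls off the work surface, if the arm or the gripper's body presses on something with over 40 N, if the wrist force passes 120 N, or if a joint passes its speed limit or range.

## Robot

A 6-joint arm with a two-finger parallel gripper is mounted at the origin on a cart in front of the work surface, level with it; the furniture and walls round the work are solid. World frame = base frame: x ahead of the robot, y to its left, z up, the work surface at z = 0. Lengths are in m, angles in rad, forces in N, time in s.
With the tool pointing down it reaches from about 0.375 to 0.975 m from the base axis. Payload 3.8 kg.
Tool frame: the origin (TCP) lies midway between the tips of the shut fingers; the grasp point (between the pads) lies 19 mm behind it; z points along the fingers, y is the line along which they close (so a half turn about z gives the same grasp; the last joint's range is limited). The gripper opens to 88 mm and grips with 3 to 60 N. Pads are 18 mm wide; open, the fingers measure 123 mm over their backs; the gripper's body (75 mm by 187 mm) begins 45 mm behind the grasp point.
Start: joints at [1.109, 0.264, 1.604, -0, 1.274, -0.037], TCP at [0.278, 0.615, 0.239] pointing down, gripper open.
Joint ranges: [-2.63, 2.63], [-0.94, 2.18], [0.31, 2.57], [-1.31, 4.45], [0, 2.66], [-2.55, 2.55]. Speed limits (rad/s): [2.57, 2.57, 3.14, 3.14, 3.14, 3.14].

## Interface

Orientations are given as a unit quaternion [w, x, y, z].
In Python, from bench import robot, vision gives the robot as it stands. The module is installed in compiled form; this text tells all that it offers.
- The arm moves only by the shell command python3 -m pendant 'ROWS'. ROWS is JSON, a list of rows, each a list of 7 numbers: the shift along the world's x, y, z in m, then the turn, a rotation vector about the world's x, y, z in degrees, then the closure, from 0 (fully open) to 1 (shut). In form: [[tx, ty, tz, wx, wy, wz, hand], ...]. A call has 1 to 5 rows; each row shifts and turns the commanded pose from where the row before left it; what a row does not reach is not made up. A row lasts 1/8 s, in which the tool goes at most 62.5 mm and 10.7 degrees, less where a joint would pass 70% of its speed; a pose out of reach is approached as far as the arm can. A call is refused whole if a number of a shift passes 0.0625 or a number of a turn 10.7, either way. A call with a gripper value outside its range is refused whole. The fingers move at their own pace and stop on an object; the grip force is fixed at half the most. Time passes only in rows, so rows that do not move let the fingers close. It gives the time, the measured TCP pose, the force, the opening and the grip force at its end, in the units of the state.
- robot.get_obs(): the state, without advancing time (a new reading comes with each control period).
- vision.get_image(name): name is "scene" or "top" or "wrist"; returns the picture (384x512x3 uint8, blue, green, red); there is no depth.
- vision.calibration(name): a dict with "fx", "fy", "cx", "cy" (pixels), "D" ([k1, k2, p1, p2, k3] as OpenCV has them; the pictures are not rectified), "world_from_camera" (4x4, takes a point from camera to world coordinates); the wrist camera has in their place "T_tool_cam" (4x4, takes a point from camera to tool coordinates, whose origin is the TCP and whose axes are the flange's). Camera axes: x right, y up, looking along -z (the intrinsics and any distortion apply to the point x, -y, -z); pixel columns grow to the right and rows downward; lengths in m; the calibration is good to about 2 mm. A picture is of the moment at which its call begins: read the wrist's pose just before it. calibration takes no time and is no camera call.
- robot.sign_off(): hands the job in; it is judged then, once.
The state is a dict: "time": time; "joints": joint angles; "joint_vel": joint speeds; "joint_efforts": joint torques, N m; "eef_pos": TCP position; "tool_rot": TCP orientation; "ft_force": force on the tool from outside, world axes, zero at the start; "torque": the same for the moment, N m; "width": opening from 0.0 (shut) to 1.0 (fully open); "gripper_force": force on a finger pad.
Only numpy, scipy, OpenCV 4.12 (cv2) and the standard library are available. Lean on these libraries where they do the work, as an engineer would, in place of code of your own. Each camera call takes 0.05 s, during which the arm holds its last target. There are 200 camera calls.

## Working session

There is one attempt and no reset: what is moved stays moved. The work goes in short steps, Python scripts to look and compute and a shell command to move; the robot and the scene stay as the last step left them, time stands still between calls to the robot, and variables do not carry over. Pictures are saved under pics/ and viewed, at most 10 in all, crops included, and the job is handed in when it is done.

```bash
mkdir -p pics
cat > h.py <<'E'
import numpy as np, cv2, json
from bench import robot, vision
from scipy.spatial.transform import Rotation as R
def snap(n,f):
    im=vision.get_image(n); cv2.imwrite(f,im); return im
def cam(n,T=None):
    c=vision.calibration(n); K=np.array([[c['fx'],0,c['cx']],[0,c['fy'],c['cy']],[0,0,1.]])
    return K,np.array(c['D'],float),np.array(c['world_from_camera']) if T is None else T@np.array(c['T_tool_cam'])
def ray(n,uv,T=None):
    K,D,W=cam(n,T); p=cv2.undistortPoints(np.array([[uv]],float),K,D)[0,0]
    d=W[:3,:3]@np.array([p[0],-p[1],-1]); return W[:3,3],d
def onz(n,uv,z,T=None):
    o,d=ray(n,uv,T); return o+d*(z-o[2])/d[2]
def proj(n,P,T=None):
    K,D,W=cam(n,T); q=(np.linalg.inv(W)@np.r_[P,1])[:3]; q=np.array([q[0],-q[1],-q[2]])
    return cv2.projectPoints(q.reshape(1,1,3),np.zeros(3),np.zeros(3),K,D)[0].ravel()
def tri(a,b):
    A=[];y=[]
    for o,d in (a,b):
        d=d/np.linalg.norm(d);P=np.eye(3)-np.outer(d,d);A.append(P);y.append(P@o)
    return np.linalg.lstsq(np.vstack(A),np.hstack(y),rcond=None)[0]
E
python3 - <<'E'
from h import *
a=snap('scene','pics/s0.png');b=snap('top','pics/t0.png')
o=robot.get_obs();print({k:np.round(v,3) for k,v in o.items()})
for n in('scene','top'):
    K,D,W=cam(n);print(n,K[0,0],W.round(3).tolist(),D)
print(vision.calibration('wrist'))
E
```

```text
{'time': np.float64(0.1), 'joints': array([ 1.109,  0.265,  1.605, -0.   ,  1.274, -0.037]), 'joint_vel': array([-0.001, -0.002, -0.003, -0.001,  0.001, -0.   ]), 'joint_efforts': array([ 1.0000e-03, -5.0362e+01, -3.5807e+01,  7.3000e-02,  2.3000e-02,
       -0.0000e+00]), 'eef_pos': array([0.278, 0.614, 0.238]), 'tool_rot': array([-0.   ,  0.211,  0.978, -0.001]), 'ft_force': array([ 0.551, -0.097, -0.25 ]), 'torque': array([ 0.027,  0.011, -0.026]), 'gripper_force': np.float64(0.0), 'width': np.float64(1.001)}
scene 368.70063385398004 [[0.912, 0.278, -0.303, 0.35], [-0.41, 0.652, -0.638, -0.344], [0.02, 0.706, 0.708, 0.744], [0.0, 0.0, 0.0, 1.0]] [0.03193788 0.         0.         0.         0.        ]
top 366.90246632571467 [[-0.005, 0.998, -0.058, 0.54], [-0.999, -0.002, 0.042, 0.217], [0.042, 0.058, 0.997, 0.951], [0.0, 0.0, 0.0, 1.0]] [0.01368947 0.         0.         0.         0.        ]
{'fx': 303.9822732096372, 'fy': 303.9822732096372, 'cx': 253.2890029479371, 'cy': 195.73143203487618, 'D': array([-0.0702457,  0.       ,  0.       ,  0.       ,  0.       ]), 'T_tool_cam': array([[-9.45987380e-05,  9.62681253e-01,  2.70637757e-01,
         6.90362456e-02],
       [ 9.99999299e-01,  4.10509923e-04, -1.11067849e-03,
        -4.10505459e-04],
       [-1.18032885e-03,  2.70637462e-01, -9.62680617e-01,
        -1.45661541e-01],
       [ 0.00000000e+00,  0.00000000e+00,  0.00000000e+00,
         1.00000000e+00]])}
```

View pics/s0.png

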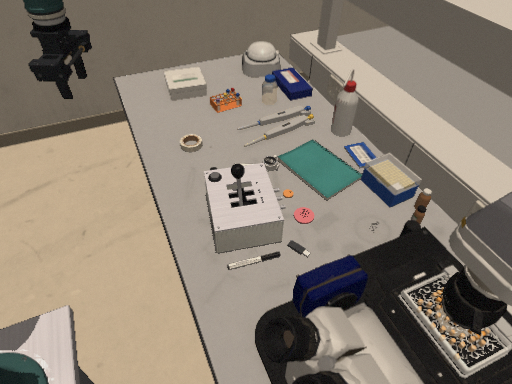

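View pics/t0.png

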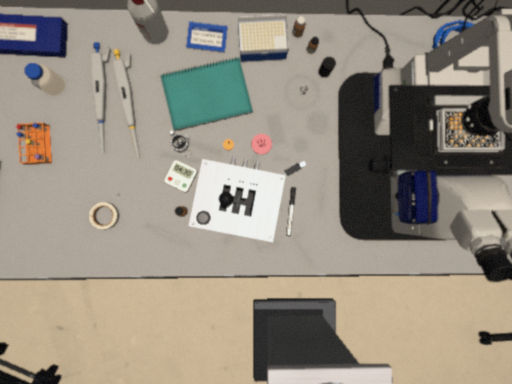

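The scene view shows the unit at about (242,205) with the knob at (238,171). In the top view the unit's top spans about (190..285,160..242), with the button at (203,217) and the knob at (227,199). Next I'll enlarge both.

Run:
```python
import cv2,numpy as np
a=cv2.imread('pics/s0.png')[150:255,190:300];b=cv2.imread('pics/t0.png')[150:250,160:300]
a=cv2.resize(a,None,fx=5,fy=5,interpolation=2)[:500,:]
b=cv2.resize(b,None,fx=5,fy=5,interpolation=2)
cv2.imwrite('pics/s0c.png',a);cv2.imwrite('pics/t0c.png',b)
```

```text
(no output)
```

View pics/t0c.png

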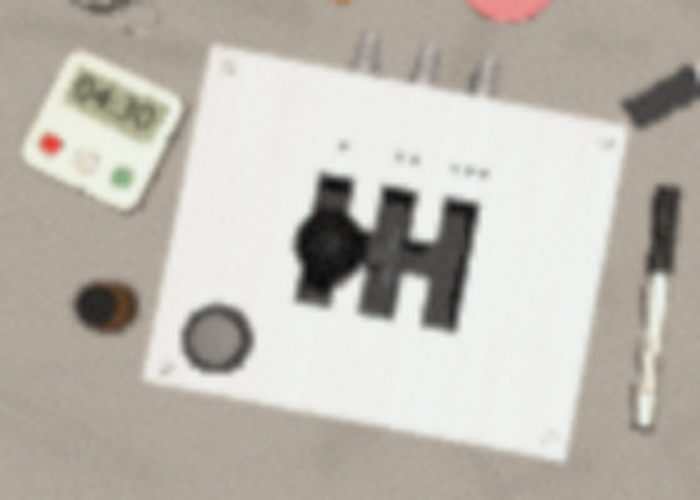

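View pics/s0c.png

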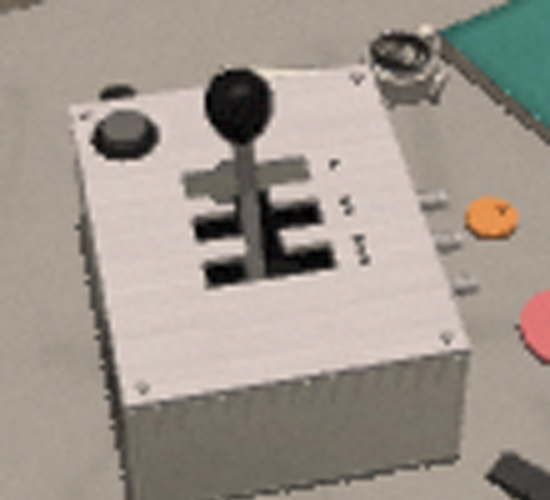

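The top crop shows the plate corners at FL (212,45), FR (628,125), NR (566,460) and NL (145,378), the button at (217,338) and the knob at (331,245). In the scene crop the corners are NL (75,105), FL (378,68), FR (468,350) and NR (125,403), the button top is at (127,128), and the knob is at (239,105).

```bash
cat > m.py <<'E'
from h import *
from scipy.optimize import least_squares
t=lambda p:((np.array(p)+.5)/5-.5+[160,150]); s=lambda p:((np.array(p)+.5)/5-.5+[190,150])
C=dict(FL=((.08,.1,.088),(212,45),(378,68)),FR=((.08,-.1,.088),(628,125),(468,350)),NR=((-.08,-.1,.088),(566,460),(125,403)),NL=((-.08,.1,.088),(145,378),(75,105)),B=((-.055,.07,.098),(217,338),(127,128)))
def U(q,P):
    c,sn=np.cos(q[2]),np.sin(q[2]);return np.array([q[0]+c*P[0]-sn*P[1],q[1]+sn*P[0]+c*P[1],q[3]+P[2]])
def lev(a,f,L=.135):
    # stem direction: tan components
    d=np.array([np.tan(f),-np.tan(a),1]);return np.array([0,0,.01])+L*d/np.linalg.norm(d)
if __name__=='__main__':
    def res(q):
        r=[]
        for P,a,b in C.values():
            r+=[proj('top',U(q,P))-t(a),proj('scene',U(q,P))-s(b)]
        return np.hstack(r)
    q=least_squares(res,[.5,.1,-.2,0]).x;print('unit',q.round(4),'res',res(q).round(1))
    for k,(P,a,b) in C.items():print(k,tri(ray('top',t(a)),ray('scene',s(b))).round(4),U(q,P).round(4))
    k=tri(ray('top',t((331,245))),ray('scene',s((239,105))));print('knob',k.round(4))
    c,sn=np.cos(q[2]),np.sin(q[2]);d=k-U(q,(0,0,0));print('knob in unit',c*d[0]+sn*d[1],-sn*d[0]+c*d[1],d[2])
    r=least_squares(lambda x:np.hstack([proj('top',U(q,lev(*x)))-t((331,245)),proj('scene',U(q,lev(*x)))-s((239,105))]),[-.2,0]);print('across,fwd',r.x,r.fun)
    np.save('q.npy',q)
    for a,f in((r.x[0],0),(.38,0),(.38,.31)):print(a,f,'knob',U(q,lev(a,f)).round(4),'stem105',U(q,lev(a,f,.105)).round(4))
E
python3 m.py
```

```text
unit [ 0.5758  0.233  -0.2014 -0.0021] res [ 0.6 -0.4 -1.2 -0.5  0.2  0.4  0.7  0.1 -0.4 -0.2 -0.   1.  -0.2 -0.3
 -0.6  0.2 -0.2 -0.3 -0.  -0.7]
FL [0.6757 0.3159 0.0824] [0.6742 0.3149 0.0859]
FR [0.6341 0.1198 0.0857] [0.6342 0.119  0.0859]
NR [0.4775 0.1503 0.0902] [0.4774 0.151  0.0859]
NL [0.5177 0.346  0.0874] [0.5174 0.3469 0.0859]
B [0.5354 0.3123 0.094 ] [0.5359 0.3125 0.0959]
knob [0.576  0.2574 0.1425]
knob in unit -0.004725645232290338 0.02392937064346268 0.14456259087374015
across,fwd [-0.18259376 -0.03458313] [-0.19801281 -0.07653502  0.0280758   0.40912648]
-0.18259376095995905 0 knob [0.5807 0.257  0.1407] stem105 [0.5796 0.2516 0.1112]
0.38 0 knob [0.5658 0.1839 0.1333] stem105 [0.568  0.1948 0.1055]
0.38 0.31 knob [0.6039 0.1782 0.1281] stem105 [0.5977 0.1904 0.1014]
```

```bash
python3 -m pendant '[[0.031,-0.03,0,0,0,-7.7,1],[0.031,-0.03,0,0,0,-7.7,1],[0.031,-0.03,0,0,0,-7.7,1],[0.031,-0.03,0,0,0,-7.7,1],[0.031,-0.03,0,0,0,-7.7,1]]'
python3 -m pendant '[[0.031,-0.03,0,0,0,-7.7,1],[0.031,-0.03,0,0,0,-7.7,1],[0.031,-0.03,0,0,0,-7.7,1],[0.031,-0.03,0,0,0,-7.7,1],[0.031,-0.03,0,0,0,-7.7,1]]'
python3 -m pendant '[[0,0,0,0,0,0,1],[0,0,0,0,0,0,1]]'
cat >> h.py <<'E'
def st():
    q=np.load('q.npy');o=robot.get_obs();p=o['eef_pos'];d=p[:2]-q[:2];c,s=np.cos(q[2]),np.sin(q[2])
    Rm=R.from_quat(np.roll(o['tool_rot'],-1)).as_matrix();y=Rm[:,1]
    print('t',round(o['time'],2),'pos',p.round(4),'unit',np.round([c*d[0]+s*d[1],-s*d[0]+c*d[1]],4),'F',o['ft_force'].round(1),'yaxis vs unit x deg',round(np.degrees(np.arctan2(y[1],y[0])-q[2]),1),'toolz',Rm[:,2].round(3),'w',o['width'].round(3))
    return o
E
python3 - <<'E'
from h import *
o=st()
a=snap('scene','pics/s1.png');w=snap('wrist','pics/w1.png')
a=cv2.resize(a[100:270,150:320],(570,570));cv2.imwrite('pics/v1.png',cv2.resize(np.hstack([a[:,:],cv2.resize(w,(760,570))]),(800,343)))
E
```

```text
time: 0.72
eef_pos: [0.4338, 0.4637, 0.2381]
tool_rot: [-0.0, 0.523, 0.852, -0.0]
ft_force: [0.3, 0.4, 0.2]
width: 0.461
gripper_force: 0.0
time: 1.35
eef_pos: [0.5888, 0.3137, 0.2381]
tool_rot: [-0.0, 0.775, 0.632, -0.0]
ft_force: [0.6, 0.1, -0.0]
width: 0.006
gripper_force: 0.0
time: 1.6
eef_pos: [0.5876, 0.3151, 0.2381]
tool_rot: [-0.0, 0.773, 0.634, -0.001]
ft_force: [-0.9, 1.0, 0.4]
width: 0.002
gripper_force: 0.0Traceback (most recent call last):
  File "<stdin>", line 2, in <module>
  File "h.py", line 25, in st
    print('t',round(o['time'],2),'pos',p.round(4),'unit',np.round([c*d[0]+s*d[1],-s*d[0]+c*d[1]],4),'F',o['ft_force'].round(1),'yaxis vs unit x deg',round(np.degrees(np.arctan2(y[1],y[0])-q[2]),1),'toolz',Rm[:,2].round(3),'w',o['width'].round(3))
                                                                                                                                                                                                                                  ^^^^^^^^^^^^^^^^
AttributeError: 'float' object has no attribute 'round'
```

```bash
sed -i "s/o\['width'\].round(3)/round(float(o['width']),3)/" h.py
python3 - <<'E'
from h import *
o=st()
a=snap('scene','pics/s1.png');w=snap('wrist','pics/w1.png')
a=cv2.resize(a[100:270,150:320],(570,570));cv2.imwrite('pics/v1.png',cv2.resize(np.hstack([a[:,:],cv2.resize(w,(760,570))]),(800,343)))
E
```

```text
t 1.6 pos [0.5876 0.3151 0.2381] unit [-0.0048  0.0828] F [-0.9  1.   0.4] yaxis vs unit x deg 0.2 toolz [-0.001  0.    -1.   ] w 0.002
```

View pics/v1.png

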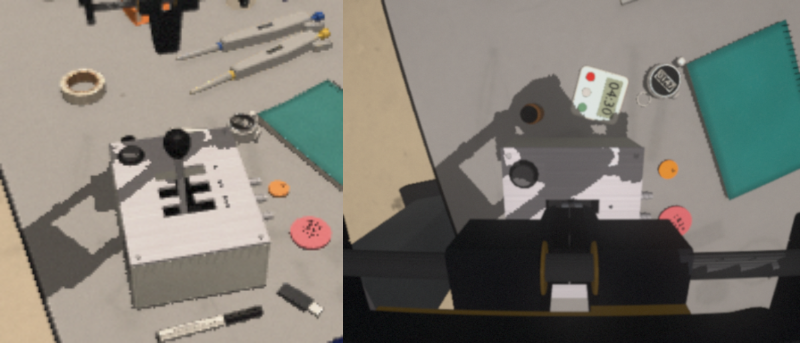

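The tool is aligned with the unit. The gate is clear and the lever hasn't moved. I'll descend and approach the knob from its left.

```bash
python3 -m pendant '[[0,0,-0.03,0,0,0,1],[0,0,-0.03,0,0,0,1],[0,0,-0.03,0,0,0,1],[0,0,-0.03,0,0,0,1],[0,0,0,0,0,0,1]]'
python3 -m pendant '[[-0.0014,-0.0069,0,0,0,0,1],[-0.0014,-0.0069,0,0,0,0,1],[-0.0014,-0.0069,0,0,0,0,1],[-0.0014,-0.0069,0,0,0,0,1],[0,0,0,0,0,0,1]]'
python3 -c "
from h import *
st()"
python3 -m pendant '[[-0.001,-0.0049,0,0,0,0,1],[-0.001,-0.0049,0,0,0,0,1],[-0.001,-0.0049,0,0,0,0,1],[-0.001,-0.0049,0,0,0,0,1]]'
python3 -c "
from h import *
st()"
```

```text
time: 2.33
eef_pos: [0.585, 0.315, 0.1155]
tool_rot: [-0.001, 0.773, 0.635, -0.003]
ft_force: [0.3, 0.4, 0.6]
width: 0.005
gripper_force: 0.0
time: 2.95
eef_pos: [0.5826, 0.2867, 0.119]
tool_rot: [0.0, 0.774, 0.633, 0.0]
ft_force: [-0.6, -0.4, 0.4]
width: 0.006
gripper_force: 0.0
t 2.95 pos [0.5826 0.2867 0.119 ] unit [-0.0041  0.054 ] F [-0.6 -0.4  0.4] yaxis vs unit x deg 0.1 toolz [ 0.  0. -1.] w 0.006
time: 3.45
eef_pos: [0.5786, 0.2676, 0.1188]
tool_rot: [-0.0, 0.773, 0.634, 0.0]
ft_force: [-0.1, 1.4, 0.9]
width: 0.002
gripper_force: 0.5
t 3.45 pos [0.5786 0.2676 0.1188] unit [-0.0042  0.0345] F [-0.1  1.4  0.9] yaxis vs unit x deg 0.2 toolz [ 0.  0. -1.] w 0.002
```

```bash
python3 -m pendant '[[-0.001,-0.0049,0,0,0,0,1],[-0.001,-0.0049,0,0,0,0,1],[-0.001,-0.0049,0,0,0,0,1],[-0.001,-0.0049,0,0,0,0,1]]' | grep force
python3 -m pendant '[[-0.001,-0.0049,0,0,0,0,1],[-0.001,-0.0049,0,0,0,0,1],[-0.001,-0.0049,0,0,0,0,1],[-0.001,-0.0049,0,0,0,0,1],[0,0,0,0,0,0,1]]' | grep force
python3 - <<'E'
from h import *
o=st()
a=snap('scene','pics/s2.png');b=snap('top','pics/t2.png')
cv2.imwrite('pics/v2.png',np.hstack([cv2.resize(x,(400,400),interpolation=2) for x in(a[130:250,180:300],b[150:250,180:280])]))
E
```

```text
ft_force: [-0.4, 0.1, 0.9]
gripper_force: 0.4
ft_force: [0.3, 0.2, -0.6]
gripper_force: 0.0
t 4.58 pos [0.5704 0.2281 0.1186] unit [-0.0043 -0.0059] F [ 0.3  0.2 -0.6] yaxis vs unit x deg 0.2 toolz [-0. -0. -1.] w 0.0
```

View pics/v2.png

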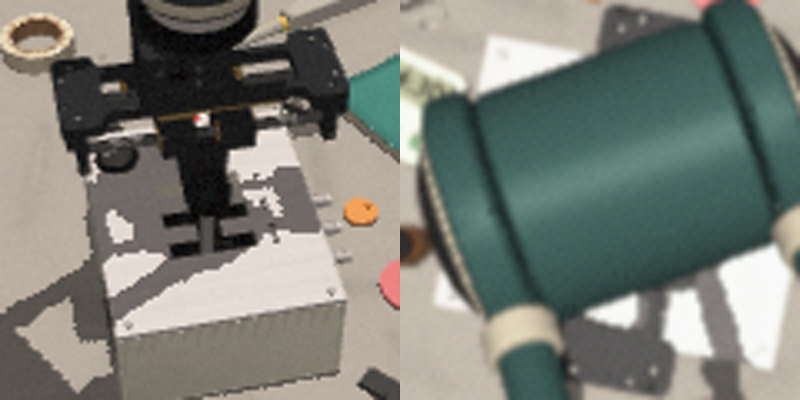

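The scene view shows the stem in the lane between the middle and third slots, as computed. I'll finish the push across to a ≈ 0.38.

```bash
python3 -m pendant '[[-0.001,-0.0048,0,0,0,0,1],[-0.001,-0.0048,0,0,0,0,1],[-0.001,-0.0048,0,0,0,0,1],[-0.001,-0.004,0,0,0,0,1],[0,0,0,0,0,0,1]]' | grep force
python3 -c "
from h import *
st()"
# back off left, then up
python3 -m pendant '[[0.004,0.02,0,0,0,0,1],[0.004,0.02,0,0,0,0,1],[0,0,0.05,0,0,0,1],[-0.01,0.02,0.05,0,0,0,1],[0,0,0,0,0,0,1]]'
# move away left-near for a look
python3 -m pendant '[[-0.03,0.05,0,0,0,0,1],[-0.03,0.05,0,0,0,0,1],[-0.03,0.05,0,0,0,0,1],[0,0,0,0,0,0,1]]'
python3 - <<'E'
from h import *
o=st()
a=snap('scene','pics/s3.png');b=snap('top','pics/t3.png')
cv2.imwrite('pics/v3.png',np.hstack([cv2.resize(x,(400,400),interpolation=2) for x in(a[150:250,190:290],b[150:250,180:280])]))
E
```

```text
ft_force: [0.8, 0.5, 0.5]
gripper_force: 0.0
t 5.3 pos [0.5665 0.2097 0.1188] unit [-0.0045 -0.0246] F [0.8 0.5 0.5] yaxis vs unit x deg 0.2 toolz [-0. -0. -1.] w 0.002
time: 5.92
eef_pos: [0.5674, 0.2744, 0.2248]
tool_rot: [0.001, 0.773, 0.635, 0.005]
ft_force: [0.1, 0.3, -0.8]
width: 0.007
gripper_force: 0.0
time: 6.42
eef_pos: [0.4716, 0.424, 0.2172]
tool_rot: [-0.001, 0.772, 0.636, -0.001]
ft_force: [1.0, -0.3, -0.4]
width: 0.006
gripper_force: 0.0
t 6.42 pos [0.4716 0.424  0.2172] unit [-0.1403  0.1663] F [ 1.  -0.3 -0.4] yaxis vs unit x deg 0.5 toolz [-0.002 -0.    -1.   ] w 0.006
```

View pics/v3.png

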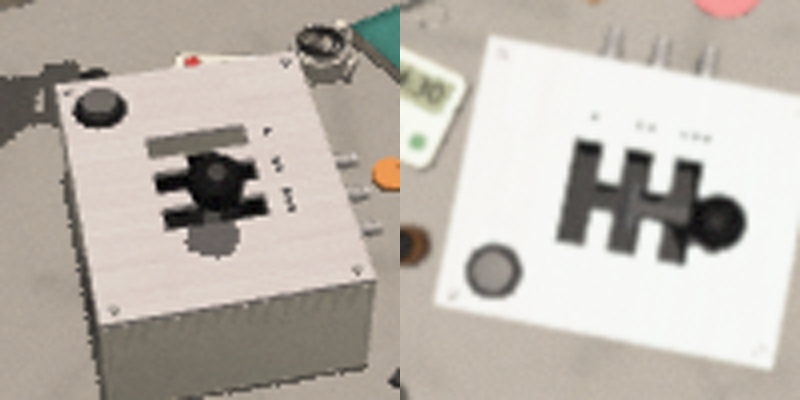

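The lever is now tilted right, with the knob at (217,181) in the scene crop and (717,222) in the top crop.

Run:
```python
from m import *
q=np.load('q.npy')
p=(np.array((317,222))+.5)/4-.5+[180,150]; s_=(np.array((217,181))+.5)/4-.5+[190,150]
r=least_squares(lambda x:np.hstack([proj('top',U(q,lev(*x)))-p,proj('scene',U(q,lev(*x)))-s_]),[.38,0]);print(r.x,r.fun)
k=lev(.38,r.x[1]);print('knob unit',lev(*r.x),'behind start world',U(q,(-.065,k[1],0)))
```

```text
[ 0.37718108 -0.02985521] [-0.336528   -0.27070552 -0.13449625  0.41793383]
knob unit [-0.00374681 -0.0497015   0.13546203] behind start world [ 0.50211126  0.19691787 -0.0020561 ]
```

```bash
python3 -m pendant '[[0.005,-0.045,0,0,0,0,1],[0.005,-0.045,0,0,0,0,1],[0.005,-0.045,0,0,0,0,1],[0.005,-0.045,0,0,0,0,1],[0.005,-0.045,0,0,0,0,1]]' | grep pos
python3 -m pendant '[[0,0,-0.034,0,0,0,1],[0,0,-0.034,0,0,0,1],[0,0,-0.034,0,0,0,1],[0,0,0,0,0,0,1]]' | grep force
python3 -c "
from h import *
st()"
```

```text
eef_pos: [0.4999, 0.1923, 0.2183]
ft_force: [0.0, 0.2, -0.5]
gripper_force: 0.0
t 7.65 pos [0.4971 0.1929 0.1133] unit [-0.0691 -0.055 ] F [ 0.   0.2 -0.5] yaxis vs unit x deg 0.1 toolz [-0.007 -0.003 -1.   ] w 0.003
```

```bash
python3 -m pendant '[[0.001,0.005,0,0,0,0,1],[0.0069,-0.0014,0,0,0,0,1],[0.0069,-0.0014,0,0,0,0,1],[0.0069,-0.0014,0,0,0,0,1],[0.0049,-0.001,0,0,0,0,1]]' | grep force
for i in 1 2; do python3 -m pendant '[[0.0049,-0.001,0,0,0,0,1],[0.0049,-0.001,0,0,0,0,1],[0.0049,-0.001,0,0,0,0,1],[0.0049,-0.001,0,0,0,0,1]]' | grep force
python3 -c "
from h import *
st()"; done
```

```text
ft_force: [0.5, 0.1, 0.2]
gripper_force: 0.0
ft_force: [-0.7, 0.4, 1.1]
gripper_force: 0.4
t 8.78 pos [0.546  0.1909 0.1166] unit [-0.0208 -0.0471] F [-0.7  0.4  1.1] yaxis vs unit x deg 0.2 toolz [-0. -0. -1.] w 0.004
ft_force: [-0.8, -0.1, 0.3]
gripper_force: 0.3
t 9.28 pos [0.5656 0.187  0.1166] unit [-0.0008 -0.0471] F [-0.8 -0.1  0.3] yaxis vs unit x deg 0.2 toolz [-0. -0. -1.] w 0.005
```

Small steps now, watching the force for the end stop.

```bash
for i in 1; do python3 -m pendant '[[0.002,-0.0004,0,0,0,0,1],[0.002,-0.0004,0,0,0,0,1],[0,0,0,0,0,0,1]]' | grep force
python3 -c "
from h import *
st()"; done
python3 -m pendant '[[0.0015,-0.0003,0,0,0,0,1],[0,0,0,0,0,0,1]]' | grep ft
python3 - <<'E'
from h import *
o=st()
a=snap('scene','pics/s4.png')
cv2.imwrite('pics/v4.png',cv2.resize(a[130:250,180:300],(480,480),interpolation=2))
E
```

```text
ft_force: [0.1, 0.2, 0.7]
gripper_force: 0.1
t 9.65 pos [0.5695 0.1862 0.1167] unit [ 0.0032 -0.0471] F [0.1 0.2 0.7] yaxis vs unit x deg 0.2 toolz [ 0. -0. -1.] w 0.005
ft_force: [0.1, 0.9, -0.4]
t 9.9 pos [0.5709 0.1859 0.1167] unit [ 0.0046 -0.0471] F [ 0.1  0.9 -0.4] yaxis vs unit x deg 0.2 toolz [ 0. -0. -1.] w 0.009
```

View pics/v4.png

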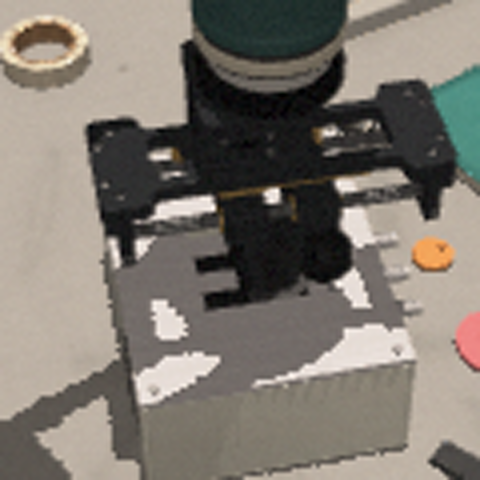

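The knob is ahead of the fingers at (328,255) and the far end of the slot is close. I can't feel the stop yet, so I'll keep nudging.

```bash
python3 -m pendant '[[0.001,-0.0002,0,0,0,0,1],[0,0,0,0,0,0,1]]' | grep ft
python3 -m pendant '[[0.001,-0.0002,0,0,0,0,1],[0,0,0,0,0,0,1]]' | grep ft
python3 -c "
from h import *
st()"
```

```text
ft_force: [-0.6, -0.6, -0.7]
ft_force: [-0.3, 0.3, -0.3]
t 10.45 pos [0.573  0.1855 0.1167] unit [ 0.0067 -0.0471] F [-0.3  0.3 -0.3] yaxis vs unit x deg 0.2 toolz [ 0.  0. -1.] w 0.002
```

```bash
python3 -m pendant '[[0.001,-0.0002,0,0,0,0,1],[0,0,0,0,0,0,1]]' | grep ft
python3 - <<'E'
from m import *
q=np.load('q.npy');st()
for n,c in(('scene',(180,130)),):
    for f in(.2,.25,.28,.31,.34):
        print(f,((proj(n,U(q,lev(.38,f)))-c+.5)*4-.5).round(1), lev(.38,f).round(4))
E
```

```text
ft_force: [1.1, 0.9, -0.6]
t 10.7 pos [0.574  0.1853 0.1167] unit [ 0.0078 -0.0471] F [ 1.1  0.9 -0.6] yaxis vs unit x deg 0.2 toolz [ 0. -0. -1.] w 0.005
0.2 [305.8 257.3] [ 0.025  -0.0492  0.1332]
0.25 [316.2 256.6] [ 0.0311 -0.0487  0.132 ]
0.28 [322.3 256.2] [ 0.0348 -0.0484  0.1311]
0.31 [328.3 256. ] [ 0.0385 -0.048   0.1302]
0.34 [334.3 255.8] [ 0.0421 -0.0476  0.1291]
```

```bash
for i in 1 ; do python3 -m pendant '[[0.001,-0.0002,0,0,0,0,1],[0,0,0,0,0,0,1]]' | grep ft
python3 -m pendant '[[0.001,-0.0002,0,0,0,0,1],[0,0,0,0,0,0,1]]' | grep ft; done
python3 - <<'E'
from h import *
o=st()
a=snap('scene','pics/s5.png')
cv2.imwrite('pics/v5.png',cv2.resize(a[130:250,180:300],(480,480),interpolation=2))
b=cv2.imread('pics/s4.png'); m=lambda i:i[180:205,255:275].astype(int).sum(2)
for i in (b,a):
    g=i[185:200,245:285].astype(int).mean(2)
    print(g[8].round().astype(int))
E
```

```text
ft_force: [0.1, 0.7, -0.2]
ft_force: [-2.3, 0.3, 0.0]
t 11.2 pos [0.5755 0.185  0.1165] unit [ 0.0093 -0.0471] F [-2.3  0.3  0. ] yaxis vs unit x deg 0.2 toolz [-0.001  0.    -1.   ] w 0.007
[ 18  23  19  22  23  25  22  23  25  22  26  15  19   4  21  23  26  24
  19  25  20  16  41 118 109 107 105 106 107 117 174 174 174 174 174 174
 174 171 133 166]
[ 27  23  18  24  21  13  23  19  20  15  23  22  21  10  17  17  19  25
  23  20  20  21  14  10  64 166 108 108 109 119 175 175 172 174 174 174
 175 172 132 166]
```

View pics/v5.png

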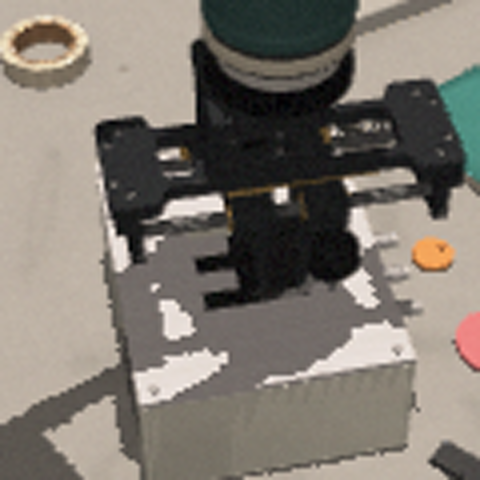

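The knob moved about 2 px further, to roughly (336,255). The force has risen to 2.3 N and the tool is starting to lag. One more small nudge to confirm the stop.

```bash
python3 -m pendant '[[0.0008,-0.0002,0,0,0,0,1],[0,0,0,0,0,0,1]]' | grep -E 'ft|pos'
```

```text
eef_pos: [0.576, 0.1848, 0.1164]
ft_force: [-3.7, 0.7, 0.3]
```

The stop is confirmed: 3.7 N with no further travel. Now I'll back off and move above the button.

```bash
python3 -m pendant '[[-0.015,0.003,0,0,0,0,1],[-0.025,0.005,0,0,0,0,1],[0,0,0.04,0,0,0,1],[0,0,0.04,0,0,0,1],[0,0.04,0,0,0,0,1]]' | grep pos
python3 -m pendant '[[0,0.04,0,0,0,0,1],[0,0.04,0,0,0,0,1],[0,0,0,0,0,0,1],[0,0,0,0,0,0,1]]' | grep pos
python3 - <<'E'
from h import *
o=st(); q=np.load('q.npy')
a=snap('scene','pics/s6.png');b=snap('top','pics/t6.png')
cv2.imwrite('pics/v6.png',np.hstack([cv2.resize(x,(400,400),interpolation=2) for x in(a[150:250,190:290],b[150:250,180:280])]))
print('to button', np.array([.5359,.3125])-o['eef_pos'][:2])
E
```

```text
eef_pos: [0.5398, 0.2325, 0.2021]
eef_pos: [0.5365, 0.3124, 0.1968]
t 12.62 pos [0.5365 0.3124 0.1968] unit [-0.0544  0.0699] F [-0.1  0.5  0.9] yaxis vs unit x deg 0.2 toolz [ 0.001 -0.001 -1.   ] w 0.007
to button [-0.00059604  0.00014756]
```

View pics/v6.png

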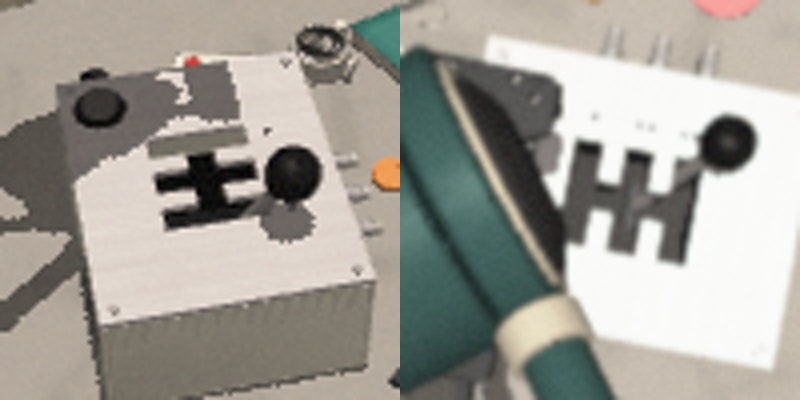

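The lever leans right and forward in the third slot, with the knob at (293,172) in the scene crop and (728,143) in the top crop. Now I'll lower onto the button.

```bash
python3 - <<'E'
from m import *
q=np.load('q.npy')
p=(np.array((328,143))+.5)/4-.5+[180,150]; s_=(np.array((293,172))+.5)/4-.5+[190,150]
r=least_squares(lambda x:np.hstack([proj('top',U(q,lev(*x)))-p,proj('scene',U(q,lev(*x)))-s_]),[.38,.3]);print(r.x,r.fun)
E
python3 -m pendant '[[0,0,-0.03,0,0,0,1],[0,0,-0.03,0,0,0,1],[0,0,-0.02,0,0,0,1],[0,0,-0.012,0,0,0,1],[0,0,0,0,0,0,1]]' | grep -E 'ft|pos'
python3 -m pendant '[[0,0,-0.003,0,0,0,1],[0,0,-0.003,0,0,0,1],[0,0,0,0,0,0,1]]' | grep -E 'ft|pos'
python3 -m pendant '[[0,0,-0.002,0,0,0,1],[0,0,0,0,0,0,1]]' | grep -E 'ft|pos'
```

```text
[0.37319988 0.33067388] [-0.52025614 -0.21601759 -0.17468484  0.61024685]
eef_pos: [0.5364, 0.3122, 0.104]
ft_force: [0.2, 0.5, 0.1]
eef_pos: [0.5368, 0.3128, 0.099]
ft_force: [0.4, 0.5, -0.0]
eef_pos: [0.537, 0.3129, 0.0972]
ft_force: [-0.4, 0.1, 1.9]
```

```bash
python3 -m pendant '[[0,0,-0.0015,0,0,0,1],[0,0,-0.0015,0,0,0,1],[0,0,0,0,0,0,1]]' | grep -E 'ft|pos'
python3 -m pendant '[[0,0,-0.001,0,0,0,1],[0,0,0,0,0,0,1]]' | grep -E 'ft|pos'
python3 -m pendant '[[0,0,-0.001,0,0,0,1],[0,0,0,0,0,0,1]]' | grep -E 'ft|pos'
```

```text
eef_pos: [0.537, 0.313, 0.094]
ft_force: [1.0, 1.2, 4.7]
eef_pos: [0.537, 0.313, 0.0934]
ft_force: [-0.8, -0.6, 7.4]
eef_pos: [0.537, 0.313, 0.0933]
ft_force: [-3.0, -1.3, 10.9]
```

The button has bottomed: 10.9 N with no further travel. I'll release it and withdraw, then check.

```bash
python3 -m pendant '[[0,0,0,0,0,0,1],[0,0,0.005,0,0,0,1],[0,0,0.01,0,0,0,1],[0,0,0.04,0,0,0,1],[0,0,0.04,0,0,0,1]]' | grep -E 'ft|pos'
python3 -m pendant '[[-0.03,0.05,0.01,0,0,0,1],[-0.03,0.05,0.01,0,0,0,1],[-0.03,0.05,0,0,0,0,1],[0,0,0,0,0,0,1],[0,0,0,0,0,0,1]]' | grep -E 'ft|pos|time'
python3 - <<'E'
from h import *
a=snap('top','pics/t7.png').astype(int);b=cv2.imread('pics/t3.png').astype(int);c=cv2.imread('pics/t6.png').astype(int)
s=snap('scene','pics/s7.png').astype(int);s3=cv2.imread('pics/s3.png').astype(int);s6=cv2.imread('pics/s6.png').astype(int)
f=lambda x,y,w:np.abs(x-y)[w].mean().round(1)
print('button top/scene vs before',f(a,b,np.s_[208:226,194:212]),f(s,s3,np.s_[168:184,205:225]))
print('knob vs after push',f(a,c,np.s_[175:198,250:275]),f(s,s6,np.s_[180:210,250:275]))
t0=cv2.imread('pics/t0.png').astype(int);d=(np.abs(a-t0).max(2)>50);print('bystanders', {k:int(d[w].sum()) for k,w in dict(timer=np.s_[158:193,163:198],oil=np.s_[203:220,173:189],tally=np.s_[130:155,170:190],dish=np.s_[132:155,220:275],usb=np.s_[160:177,284:308],pen=np.s_[185:238,286:298]).items()})
E
```

```text
eef_pos: [0.5357, 0.312, 0.1864]
ft_force: [-0.1, 0.1, 0.9]
time: 16.1
eef_pos: [0.4463, 0.4622, 0.206]
ft_force: [-0.3, -0.4, 0.9]
button top/scene vs before 2.6 5.4
knob vs after push 5.3 4.1
bystanders {'timer': 0, 'oil': 0, 'tally': 0, 'dish': 0, 'usb': 0, 'pen': 0}
```

```bash
python3 -c "
from bench import robot
print(robot.sign_off())"
```

```text
the job is handed in; nothing more can be done
None
```

I pushed the lever across to the third slot and forward to its far-end stop (about 4 N), then pressed the start button fully down (about 11 N) and it came back up; the top camera showed no change around the bystanders, and I handed the job in with the arm clear at about 16 s.

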